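Seat the two-eared burr in the spice mill

ROBOT

A 6-joint arm with a two-finger parallel gripper is mounted at the origin on the work surface. World frame = base frame: x ahead of the robot, y to its left, z up, the work surface at z = 0. Lengths are in m, angles in rad, forces in N, time in s.
With the tool pointing down it reaches from about 0.425 to 0.95 m from the base axis. Payload 3.5 kg.
Tool frame: the origin (TCP) lies at the very end of the fingers, on their centre line; the grasp point (between the pads) lies 19 mm behind it; z points along the fingers, y is the direction in which the jaws open and shut (so a half turn about z gives the same grasp; the last joint's range is limited). The gripper opens to 85 mm and grips with 20 to 120 N. Pads are 22 mm wide; open, the fingers measure 114 mm over their backs; the gripper's body (76 mm by 85 mm) begins 54 mm behind the grasp point. The pads swing forward as they close: fully open they stand 13 mm farther back than shut.
Start: joints at [1.023, 0.286, 1.577, -0, 1.279, -0.15], TCP at [0.261, 0.622, 0.231] pointing down, gripper open.
Joint ranges: [-2.77, 2.77], [-0.9, 2.22], [0.21, 2.48], [-1.53, 4.67], [0.24, 2.81], [-2.84, 2.84]. Speed limits (rad/s): [2.79, 2.79, 3.14, 3.14, 3.14, 3.14].

INTERFACE

Orientations are given as a unit quaternion [x, y, z, w].
In Python, from plant import ctrl, eyes, ticket gives the robot as it stands.
- The arm moves only by the tool send_rows, never from a script. Its arguments are lists of equal length, an entry for each row: "translation": the shift along the tool's x, y, z in units of 30 mm (1.0 is 30 mm), a list of three; "rotation": the turn, a rotation vector about the tool's x, y, z in units of 5 degrees (1.0 is 5 degrees), a list of three; "grip": the finger opening in mm, from 0 to 85.4. A call has 1 to 5 rows; each row shifts and turns the commanded pose from where the row before left it, along the tool's axes as they then stand; what a row does not reach is not made up. A row lasts 1/8 s, in which the tool goes at most 62.5 mm and 10.7 degrees, less where a joint would pass 70% of its speed; a pose out of reach is approached as far as the arm can. A call is refused whole if a number of a shift passes 1 or a number of a turn 1, either way. A call with a gripper value outside its range is refused whole. The fingers move at their own pace and stop on an object; "squeeze" is the grip in N (left out, the last holds). Time passes only in rows, so rows that do not move let the fingers close. It gives the time, the measured TCP pose, the force and the opening at its end, in the units of the state.
- ctrl.get_state(): the state, without advancing time (a new reading comes with each control period).
- eyes.read_camera(name): name is "scene" or "top" or "wrist"; returns a dict with "image" (480x640x3 uint8, blue, green, red), "mtx" (3x3 intrinsics, pixels), "xyz" and "orientation" of the camera in the world; the wrist camera has in their place "hand_eye" (4x4, takes a point from camera to tool coordinates, whose origin is the TCP and whose axes are the flange's). Camera axes: x right, y down, z forward; pixel columns grow to the right and rows downward; lengths in m; the calibration is good to about 2 mm. A picture is of the moment at which its call begins: read the wrist's pose just before it. There is no depth.
- ticket.sign_off(): hands the job in, once; it reports no verdict.
The state is a dict: "time": time; "qpos": joint angles; "dq": joint speeds; "joint_efforts": joint torques, N m; "eef_pos": TCP position; "tcp_rot": TCP orientation; "contact_force": force on the tool from outside, world axes, zero at the start; "wrist_torque": the same for the moment, N m; "opening": opening from 0.0 (shut) to 1.0 (fully open).
Only numpy, scipy, OpenCV 4.12 (cv2) and the standard library are available. Lean on these libraries where they do the work, as an engineer would, in place of code of your own. Each camera call takes 0.05 s, during which the arm holds its last target. There are 200 camera calls.

TASK

Fit the grinding insert with two ears into the spice mill, leaving the other two inserts where they are. Set it on the open mouth with its ears resting on the rim beside the notches, then turn it under light pressure until the ears drop into the two notches and it sits level, fully home, and let go.

Things in the scene. Friction and masses are not known exactly. Their poses are not given: they have to be found in the camera images.
- two_ear: Insert to fit, aluminium, under 0.45 kg, upright on the table. Tapered plug 28 mm high, 48 mm wide below, 80 above; two opposite ears 18 mm wide, 14 to 26 mm above the underside, reaching 58 mm from the axis. On top a grip bar 50 mm long, 12 thick, 28 to 70 mm above the underside. Origin: centre of underside; z up, x along bar and ears (half a turn is the same).
- three_ear: A wrong insert, for another machine: the same plug and grip bar (bar along x), but three ears a third of a turn apart. Origin: centre of the underside. Stands on the table; leave it there.
- round_cover: A wrong insert: the same plug and grip bar (bar along x), but a full round flange 116 mm across in place of ears. Origin: centre of the underside. Stands on the table; leave it there.
- mill: Spice mill, fixed. Origin: under its mouth's centre, at table height; z up. Rim 150 mm up, 88 mm inside, 128 outside; two opposite notches along x (spout at -x), 40 mm wide, 14 deep; ears fit within 10 degrees. Insert's underside: 136 mm up with ears on the rim, 122 when home, ears then 2 mm below the rim. Sideways play 11 mm on the rim, 4 mm home. Base 190 by 180 mm.
Things that resemble listed ones, but are neither listed nor needed, are in the scene too. Leave any green look-alike of the two_ear alone.

How it is judged:
On the way:
1. the two-eared insert rests on the mouth with its ears on the rim (z of two_ear in the frame of mill between 0.131 and 0.142 m and horizontal distance between two_ear and mill below 0.018 m and contact force between two_ear and mill above 0.5 N), for 0.2 s.
At the end, for the whole second after the job is handed in: The two-eared insert is in the mill with both ears in the notches: underside 115 to 127 mm above the mill's origin, within 12 mm of its axis, ears within 17 degrees of the notch line, level within 7 degrees, at rest. The other inserts are within 30 mm of their starts (z of two_ear in the frame of mill between 0.115 and 0.127 m and horizontal distance between two_ear and mill below 0.012 m and angle between two_ear's own z axis and vertical below 0.12 rad and angle between the x axis of two_ear and the x axis of mill, either way round below 0.3 rad and linear speed of two_ear below 0.02 m/s and distance of each of three_ear, round_cover from where it was at the start of the episode below 0.03 m); the robot touches nothing.
It fails at once if the insert is pressed on the mill with more than 60 N (contact force between two_ear and mill above 60 N).
It fails at once if a wrong insert is moved more than 30 mm (distance of any of three_ear, round_cover from where it was at the start of the episode above 0.03 m).
It also fails if it takes over 40 s, if anything falls off the work surface, if the arm or the gripper's body presses on something with over 40 N, if the wrist force passes 120 N, or if a joint passes its speed limit or range.

## Working session

There is one attempt and no reset: what is moved stays moved. The work goes in short steps, Python scripts to look and compute and a tool call to move; the robot and the scene stay as the last step left them, time stands still between calls to the robot, and variables do not carry over. Pictures are saved under pics/ and viewed, about 8 in all and at most 12, crops included, and the job is handed in when it is done.

Besides the shell and the picture viewer there is one more tool, called after "Call:" by a JSON object that holds its "api" and its "payload", one argument or row to a line. send_rows: Moves the arm, as the interface text tells. Its arguments: {"type":"object","properties":{"translation":{"type":"array"},"rotation":{"type":"array"},"grip":{"type":"array"},"squeeze":{"type":"number"}},"required":["translation","rotation","grip"]}

```bash
mkdir -p pics; ls
python3 - <<'E'
from plant import ctrl, eyes
import cv2
s=ctrl.get_state();print({k:s[k] for k in('time','eef_pos','tcp_rot','contact_force','opening')})
for n in('scene','top'):
    c=eyes.read_camera(n);cv2.imwrite(f'pics/{n}0.png',c['image']);print(n,c['mtx'],c['xyz'],c['orientation'])
c=eyes.read_camera('wrist');print(c['mtx'],c['hand_eye'])
E
```

```text
pics
{'time': 0.0, 'eef_pos': array([0.2611184 , 0.62176375, 0.22997648]), 'tcp_rot': array([ 1.97586478e-01,  9.80284813e-01, -1.05870635e-03, -3.85792847e-04]), 'contact_force': array([-0.17766551, -0.07722713, -0.14426258]), 'opening': 0.9976396822465451}
scene [[443.19470843   0.         315.24466956]
 [  0.         443.19470843 241.865481  ]
 [  0.           0.           1.        ]] [ 1.0631335  -0.05457644  0.72081591] [ 0.75682534  0.55917126 -0.20094211 -0.27233285]
top [[569.44908687   0.         316.79124376]
 [  0.         569.44908687 242.93467699]
 [  0.           0.           1.        ]] [0.32001566 0.09051929 1.2182355 ] [-0.69371347  0.71647111 -0.0443617   0.0588456 ]
[[338.2436527    0.         314.40269276]
 [  0.         338.2436527  235.09838602]
 [  0.           0.           1.        ]] [[ 7.34102445e-05 -9.51497273e-01 -3.07657170e-01  7.89284147e-02]
 [ 9.99999933e-01  1.80316568e-04 -3.19058006e-04  2.90463045e-04]
 [ 3.59058508e-04 -3.07657126e-01  9.51497222e-01 -1.43228756e-01]
 [ 0.00000000e+00  0.00000000e+00  0.00000000e+00  1.00000000e+00]]
```

View pics/top0.png

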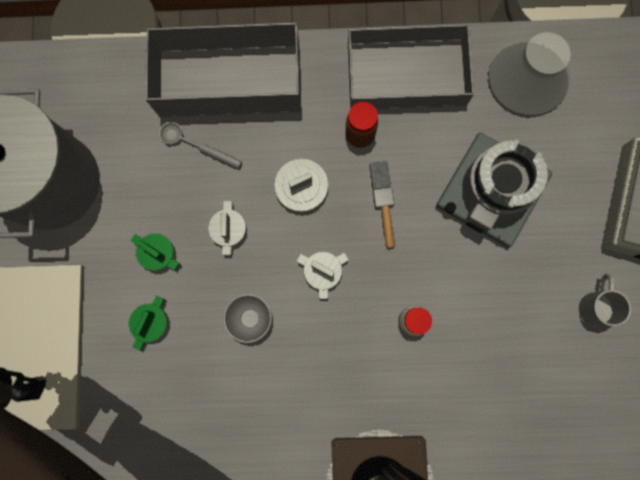

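View pics/scene0.png

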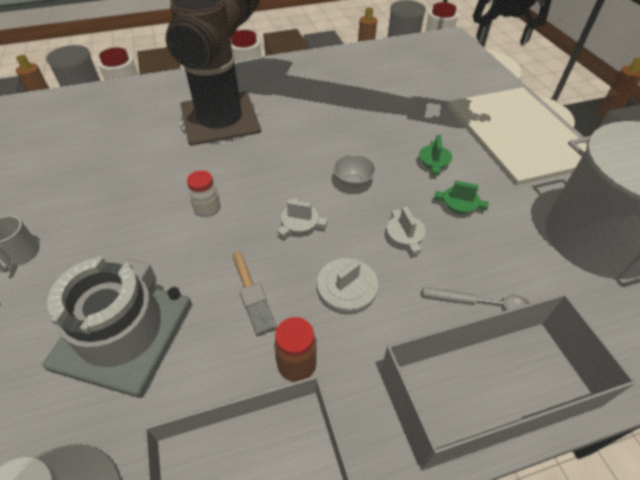

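Top view: the ear candidates are white at (227,228) with two opposite ears, white at (322,271) with three ears, white at (301,186) with a round flange, and green look-alikes at (155,252) and (148,323). The white one at (227,228) fits, since it is aluminium with two ears along its bar. The mill is at (508,178) and its spout is near (485,218). I'll confirm in an enlarged crop.

```bash
cat > h.py <<'E'
import numpy as np, cv2
from scipy.spatial.transform import Rotation as R
from plant import ctrl, eyes
def cam(n):
    s=ctrl.get_state(); c=eyes.read_camera(n)
    if n=='wrist':
        T=np.eye(4);T[:3,:3]=R.from_quat(s['tcp_rot']).as_matrix();T[:3,3]=s['eef_pos'];T=T@np.array(c['hand_eye'])
        c['R'],c['t']=T[:3,:3],T[:3,3]
    else: c['R'],c['t']=R.from_quat(c['orientation']).as_matrix(),np.array(c['xyz'])
    return c
def ray(c,uv,z):
    uv=np.atleast_2d(uv).astype(float)
    d=np.c_[uv,np.ones(len(uv))]@np.linalg.inv(c['mtx']).T@c['R'].T
    return c['t']+d*((z-c['t'][2])/d[:,2])[:,None]
def proj(c,p):
    q=(np.atleast_2d(p)-c['t'])@c['R']@np.array(c['mtx']).T
    return q[:,:2]/q[:,2:]
E
python3 - <<'E'
from h import *
c=cam('top');im=c['image']
a=cv2.resize(im[188:268,187:267],(400,400),interpolation=cv2.INTER_CUBIC)
b=cv2.resize(im[128:248,433:553],(400,400),interpolation=cv2.INTER_CUBIC)
cv2.imwrite('pics/crop.png',np.hstack([a,b]))
g=cv2.cvtColor(im,cv2.COLOR_BGR2GRAY)
sat=cv2.cvtColor(im,cv2.COLOR_BGR2HSV)[...,1]
for x0,y0,w in((187,188,80),(433,128,120)):
    m=((g>140)).astype(np.uint8)[y0:y0+w,x0:x0+w]
    cs,_=cv2.findContours(m,cv2.RETR_EXTERNAL,cv2.CHAIN_APPROX_NONE)
    for k in cs:
        if cv2.contourArea(k)>60: print(cv2.contourArea(k),np.add(cv2.minEnclosingCircle(k)[0],(x0,y0)),cv2.minEnclosingCircle(k)[1],np.add(k.reshape(-1,2).mean(0),(x0,y0)))
print(ray(c,[227,228],.026),ray(c,[508,176],.15),ray(c,[485,218],.1))
E
```

```text
1152.0 [224.5 227. ] 27.04173469543457 [226.35820896 227.23134328]
579.0 [524.5 178.5] 30.207714080810547 [532.23913043 182.86956522]
579.5 [502. 166.] 30.016761779785156 [494.3037037  161.82222222]
[[0.53451625 0.30275171 0.026     ]] [[ 0.59459543 -0.25992603  0.15      ]] [[ 0.52358057 -0.2242887   0.1       ]]
```

View pics/crop.png

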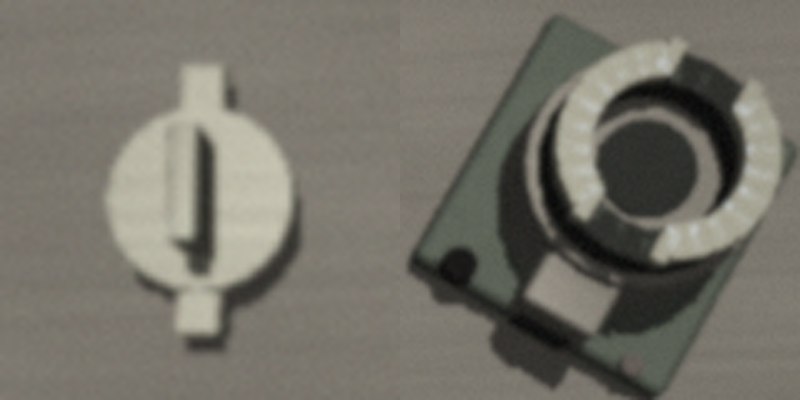

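Run:
```python
from h import *
c=cam('top');g=cv2.cvtColor(c['image'],cv2.COLOR_BGR2GRAY)
m=np.zeros_like(g);m[128:248,433:553]=(g>140)[128:248,433:553]*255
cs=[k for k in cv2.findContours(m,cv2.RETR_EXTERNAL,cv2.CHAIN_APPROX_NONE)[0] if cv2.contourArea(k)>300]
o,r=cv2.minEnclosingCircle(np.vstack(cs));print(o,r)
M=ray(c,o,.15)[0];print('mill',M)
cc=[ray(c,k.reshape(-1,2).mean(0),.15)[0] for k in cs]
d=cc[0]-cc[1];print('segments mean mid',(cc[0]+cc[1])/2,'notch dir deg',np.degrees(np.arctan2(d[1],d[0]))-90)
n=ray(c,[[433+307*.3,128+75*.3],[433+222*.3,128+235*.3]],.143);d=n[0]-n[1];print(n,np.degrees(np.arctan2(d[1],d[0])))
e=ray(c,[[187+41,188+13],[187+39.4,188+67]],.026);d=e[0]-e[1];print('ears',e,np.linalg.norm(d),e.mean(0),np.degrees(np.arctan2(d[1],d[0])))
print('plug',ray(c,[227,228],.028))
x=R.from_quat(ctrl.get_state()['tcp_rot']).as_matrix();print(x)
```

```text
(513.5, 172.0) 34.04785919189453
mill [ 0.60207698 -0.27100195  0.15      ]
segments mean mid [ 0.6014971  -0.27039188  0.15      ] notch dir deg -212.6495412902907
[[ 0.64591899 -0.29912004  0.143     ]
 [ 0.55272725 -0.242751    0.143     ]] -31.168553515329332
ears [[0.59329368 0.3001483  0.026     ]
 [0.47652434 0.30446907 0.026     ]] 0.11684925140985918 [0.53490901 0.30230869 0.026     ] -2.1191269968705044
plug [[0.53415642 0.30239568 0.028     ]]
[[-9.21895957e-01  3.87437073e-01 -5.99257666e-04]
 [ 3.87437500e-01  9.21895436e-01 -9.94363734e-04]
 [ 1.67199533e-04 -1.14887480e-03 -9.99999326e-01]]
```

Crop: the left piece has two opposite ears along its bar, so it is the two_ear. In the mill, the rim is centred near (513.5,172) and the notches run from upper right to lower left. Measured positions:
- **Insert:** (0.534, 0.302), bar at -2°
- **Mill:** (0.602, -0.271), notches at -32°

I'm moving above the insert now.

Call:
{"api": "send_rows", "payload": {
  "translation": [
    [-0.96,-0.48,0],
    [-0.96,-0.48,0],
    [-0.96,-0.48,0],
    [-0.96,-0.48,0],
    [-0.96,-0.48,0]
  ],
  "rotation": [
    [0,0,0],
    [0,0,0],
    [0,0,0],
    [0,0,0],
    [0,0,0]
  ],
  "grip": [85,85,85,85,85]
}}

```text
time: 0.88
eef_pos: [0.3668, 0.4992, 0.2312]
tcp_rot: [0.198, 0.98, -0.0, -0.0]
contact_force: [0.2, 0.0, 0.0]
opening: 0.988
```

Call:
{"api": "send_rows", "payload": {
  "translation": [
    [-0.96,-0.48,0],
    [-0.96,-0.48,0],
    [-0.96,-0.48,0],
    [-0.96,-0.48,0],
    [-0.96,-0.48,0]
  ],
  "rotation": [
    [0,0,0],
    [0,0,0],
    [0,0,0],
    [0,0,0],
    [0,0,0]
  ],
  "grip": [85,85,85,85,85]
}}

```text
time: 1.5
eef_pos: [0.4717, 0.3771, 0.2312]
tcp_rot: [0.198, 0.98, -0.0, -0.0]
contact_force: [0.7, 0.9, 0.6]
opening: 0.994
```

Call:
{"api": "send_rows", "payload": {
  "translation": [
    [-0.96,-0.48,0],
    [-0.96,-0.48,0],
    [-0.96,-0.48,0],
    [0,0,0],
    [0,0,0]
  ],
  "rotation": [
    [0,0,-0.84],
    [0,0,-0.84],
    [0,0,-0.84],
    [0,0,-0.84],
    [0,0,-0.84]
  ],
  "grip": [85,85,85,85,85]
}}

```text
time: 2.12
eef_pos: [0.5395, 0.309, 0.2311]
tcp_rot: [0.015, 1.0, -0.0, -0.0]
contact_force: [-0.5, 0.3, -0.5]
opening: 0.997
```

Call:
{"api": "send_rows", "payload": {
  "translation": [
    [0,0,0.9],
    [0,0,0]
  ],
  "rotation": [
    [0,0,0],
    [0,0,0]
  ],
  "grip": [85,85]
}}

```text
time: 2.38
eef_pos: [0.5376, 0.309, 0.2016]
tcp_rot: [0.016, 1.0, -0.001, -0.003]
contact_force: [0.3, -0.4, 0.2]
opening: 0.998
```

```bash
cat > yaw.py <<'E'
from h import *
s=ctrl.get_state();x=R.from_quat(s['tcp_rot']).as_matrix()
print(s['time'],s['eef_pos'],'yaw',np.degrees(np.arctan2(x[1,0],x[0,0])),'z',x[:,2],'j6',s['qpos'][5],'F',s['contact_force'],'open',s['opening'])
E
cat > w.py <<'E'
import sys
from h import *
import yaw
c=cam('wrist');cv2.imwrite('pics/'+sys.argv[1],c['image'])
np.savez('w.npz',image=c['image'],R=c['R'],t=c['t'],mtx=c['mtx'])
E
python3 w.py w1.png
```

```text
2.375 [0.53760495 0.3089501  0.20156554] yaw 178.1990962156582 z [-0.00527947 -0.00196764 -0.99998413] j6 -1.1812377159151226 F [ 0.30423493 -0.42408306  0.20551084] open 0.9979507307663811
```

View pics/w1.png

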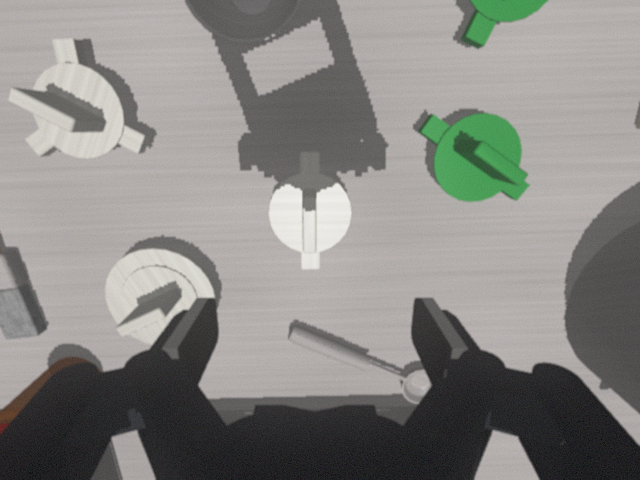

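The wrist view shows the two_ear at plug centre (310,212) and ear tips (310,153) and (311,268), with its bar upright in the image as wanted. Next I measure it.

Run:
```python
from h import *
c=dict(np.load('w.npz'))
e=ray(c,[[310,153],[311,268.5]],.026);d=e[0]-e[1];print(e,np.linalg.norm(d),e.mean(0),np.degrees(np.arctan2(d[1],d[0])))
print(ray(c,[310,212],.028))
s=ctrl.get_state();x=R.from_quat(s['tcp_rot']).as_matrix()
print((e.mean(0)-s['eef_pos'])@x/.03)
```

```text
[[0.48157136 0.30646902 0.026     ]
 [0.59653841 0.30343358 0.026     ]] 0.11500711013188426 [0.53905488 0.3049513  0.026     ] 178.48759097451978
[[0.53674984 0.30455131 0.028     ]]
[-0.04141592 -0.13824139  5.90602965]
```

Call:
{"api": "send_rows", "payload": {
  "translation": [
    [0,-0.15,0.9],
    [0,0,1],
    [0,0,1],
    [0,0,1],
    [0,0,1]
  ],
  "rotation": [
    [0,0,0],
    [0,0,0],
    [0,0,0],
    [0,0,0],
    [0,0,0]
  ],
  "grip": [85,85,85,85,85]
}}

```text
time: 3.05
eef_pos: [0.5401, 0.3056, 0.058]
tcp_rot: [0.016, 1.0, 0.0, 0.001]
contact_force: [-0.1, -0.0, 0.0]
opening: 0.995
```

Call:
{"api": "send_rows", "payload": {
  "translation": [
    [0,0,0.6],
    [0,0,0],
    [0,0,0],
    [0,0,0],
    [0,0,0]
  ],
  "rotation": [
    [0,0,0],
    [0,0,0],
    [0,0,0],
    [0,0,0],
    [0,0,0]
  ],
  "grip": [85,85,5,5,5],
  "squeeze": 50
}}

```text
time: 3.68
eef_pos: [0.5397, 0.3053, 0.0404]
tcp_rot: [0.016, 1.0, 0.0, 0.001]
contact_force: [0.4, 0.7, -0.2]
opening: 0.371
```

Call:
{"api": "send_rows", "payload": {
  "translation": [
    [0,0,0],
    [0,0,0],
    [0,0,0]
  ],
  "rotation": [
    [0,0,0],
    [0,0,0],
    [0,0,0]
  ],
  "grip": [5,5,5]
}}

```text
time: 4.05
eef_pos: [0.5393, 0.305, 0.0397]
tcp_rot: [0.016, 1.0, -0.0, 0.0]
contact_force: [-0.9, -1.7, 3.3]
opening: 0.13
```

Gripped at an opening of about 11 mm, which matches the 12 mm bar. Lifting and carrying it to the mill.

Call:
{"api": "send_rows", "payload": {
  "translation": [
    [0,0,-0.7],
    [0,0,-1],
    [0,0,-1],
    [0,0,-1],
    [0,0,-1]
  ],
  "rotation": [
    [0,0,0],
    [0,0,0],
    [0,0,0],
    [0,0,0],
    [0,0,0]
  ],
  "grip": [5,5,5,5,5]
}}

```text
time: 4.68
eef_pos: [0.5382, 0.3051, 0.1813]
tcp_rot: [0.016, 1.0, -0.0, -0.001]
contact_force: [-0.1, -0.6, -4.0]
opening: 0.13
```

Call:
{"api": "send_rows", "payload": {
  "translation": [
    [-0.13,-0.95,-0.9],
    [-0.13,-0.95,-0.9],
    [-0.13,-0.95,0],
    [-0.13,-0.95,0],
    [-0.13,-0.95,0]
  ],
  "rotation": [
    [0,0,0],
    [0,0,0],
    [0,0,0],
    [0,0,0],
    [0,0,0]
  ],
  "grip": [5,5,5,5,5]
}}

```text
time: 5.3
eef_pos: [0.5533, 0.1613, 0.2344]
tcp_rot: [0.016, 1.0, 0.0, -0.0]
contact_force: [-0.1, -0.2, -3.3]
opening: 0.133
```

Call:
{"api": "send_rows", "payload": {
  "translation": [
    [-0.13,-0.95,0],
    [-0.13,-0.95,0],
    [-0.13,-0.95,0],
    [-0.13,-0.95,0],
    [-0.13,-0.95,0]
  ],
  "rotation": [
    [0,0,0],
    [0,0,0],
    [0,0,0],
    [0,0,0],
    [0,0,0]
  ],
  "grip": [5,5,5,5,5]
}}

```text
time: 5.92
eef_pos: [0.5685, 0.0184, 0.2343]
tcp_rot: [0.016, 1.0, 0.0, -0.0]
contact_force: [0.2, 0.3, -3.5]
opening: 0.13
```

Call:
{"api": "send_rows", "payload": {
  "translation": [
    [-0.13,-0.95,0],
    [-0.13,-0.95,0],
    [-0.13,-0.95,0],
    [-0.13,-0.95,0],
    [-0.13,-0.95,0]
  ],
  "rotation": [
    [0,0,0],
    [0,0,0],
    [0,0,0],
    [0,0,0],
    [0,0,0]
  ],
  "grip": [5,5,5,5,5]
}}

```text
time: 6.55
eef_pos: [0.5836, -0.1244, 0.2342]
tcp_rot: [0.016, 1.0, 0.0, -0.0]
contact_force: [-0.8, 0.1, -3.7]
opening: 0.132
```

```bash
python3 w.py w2.png
```

```text
6.55 [ 0.58355528 -0.12443947  0.23424519] yaw 178.21149831560402 z [-8.73810467e-04  8.54474036e-04 -9.99999253e-01] j6 -1.91994898148455 F [-0.8184543   0.1314442  -3.68963809] open 0.13163521668772005
```

View pics/w2.png

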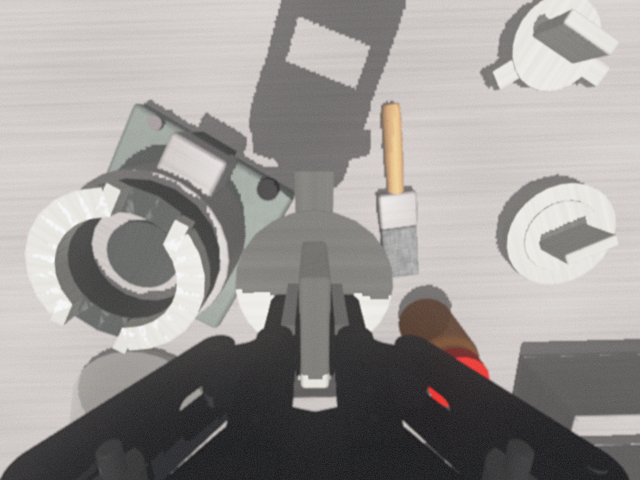

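The wrist view shows the insert held upright, with its front ear tip at (314,172). The rim is centred near (116,267), with notches near (150,204) and (92,322).

Run:
```python
from h import *
c=dict(np.load('w.npz'));g=cv2.cvtColor(c['image'],cv2.COLOR_BGR2GRAY)
q=np.array([[25,262],[205,262],[116,182],[130,353],[60,205]])
P=ray(c,q,.15)[:,:2]
b=np.linalg.lstsq(np.c_[2*P,np.ones(len(P))],(P**2).sum(1),rcond=None)[0];print('mill',b[:2],'r',np.sqrt(b[2]+b[:2]@b[:2]))
n=ray(c,[[150,204],[92,322]],.147);d=n[1]-n[0];print(n,n.mean(0),np.degrees(np.arctan2(d[1],d[0])))
k=ray(c,[[112,185],[180,222],[62,321],[122,350]],.15);d=k.reshape(2,2,3).mean(1);print('edges',k,d,np.degrees(np.arctan2(*(d[1]-d[0])[1::-1])))
s=ctrl.get_state();x=R.from_quat(s['tcp_rot']).as_matrix()
print('ear tip tool mm',(ray(c,[314,172],s['eef_pos'][2]-.0137)[0]-s['eef_pos'])@x*1e3)
print('plug side mm',(ray(c,[[238,280],[392,280]],s['eef_pos'][2]-.0117)-s['eef_pos'])@x*1e3)
```

```text
mill [ 0.60548835 -0.26820315] r 0.06633791199943861
[[ 0.55287804 -0.23755737  0.147     ]
 [ 0.64496132 -0.2997217   0.147     ]] [ 0.59891968 -0.26863954  0.147     ] -34.02281980881527
edges [[ 0.53844551 -0.25930798  0.15      ]
 [ 0.56566113 -0.21743396  0.15      ]
 [ 0.64153994 -0.32026966  0.15      ]
 [ 0.66915935 -0.27953981  0.15      ]] [[ 0.55205332 -0.23837097  0.15      ]
 [ 0.65534964 -0.29990473  0.15      ]] -30.782314265400288
ear tip tool mm [59.13168882  3.73607965 13.68526641]
plug side mm [[  5.5271691  -34.36849756  11.81230455]
 [  5.6726913   43.02195871  11.55901077]]
```

Call:
{"api": "send_rows", "payload": {
  "translation": [
    [-0.165,-0.975,0],
    [-0.165,-0.975,0],
    [-0.165,-0.975,0],
    [-0.165,-0.975,0],
    [-0.165,-0.975,0]
  ],
  "rotation": [
    [0,0,0],
    [0,0,0],
    [0,0,0],
    [0,0,0],
    [0,0,0]
  ],
  "grip": [5,5,5,5,5]
}}

```text
time: 7.22
eef_pos: [0.6042, -0.2719, 0.2342]
tcp_rot: [0.016, 1.0, 0.0, -0.0]
contact_force: [0.6, 0.0, -3.4]
opening: 0.13
```

Call:
{"api": "send_rows", "payload": {
  "translation": [
    [0,0,0.5],
    [0,0,0.5],
    [0,0,0.5],
    [0,0,0.2],
    [0,0,0]
  ],
  "rotation": [
    [0,0,-0.7],
    [0,0,-0.7],
    [0,0,-0.6],
    [0,0,0],
    [0,0,0]
  ],
  "grip": [5,5,5,5,5]
}}

```text
time: 7.85
eef_pos: [0.6041, -0.2709, 0.1829]
tcp_rot: [-0.071, 0.997, 0.0, -0.0]
contact_force: [0.2, -0.2, -3.9]
opening: 0.126
```

Run:
```python
import yaw
from h import *
a=cam('top')['image'][110:250,430:590];b=cam('scene')['image'][200:400,20:220]
cv2.imwrite('pics/m1.png',np.hstack([cv2.resize(a,(457,400),interpolation=cv2.INTER_CUBIC),cv2.resize(b,(343,400),interpolation=cv2.INTER_CUBIC)]))
```

```text
7.85 [ 0.60405664 -0.27092046  0.18285423] yaw -171.83615057863233 z [-1.01329950e-03  6.96038286e-04 -9.99999244e-01] j6 -2.2879219631639387 F [ 0.17057391 -0.23086552 -3.87375817] open 0.1258426447724511
```

View pics/m1.png

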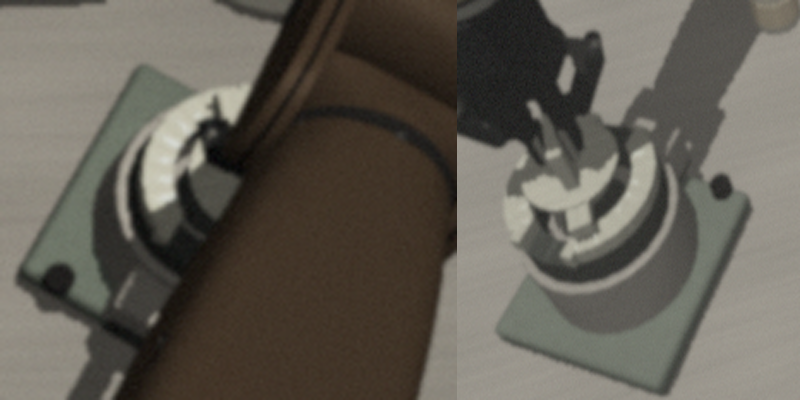

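The scene crop (right half) shows the insert over the mouth with an ear beside the notch. Lowering gently.

Call:
{"api": "send_rows", "payload": {
  "translation": [
    [0,0,0.1],
    [0,0,0.1],
    [0,0,0.03]
  ],
  "rotation": [
    [0,0,0],
    [0,0,0],
    [0,0,0]
  ],
  "grip": [5,5,5]
}}

```text
time: 8.32
eef_pos: [0.6042, -0.2708, 0.1761]
tcp_rot: [-0.072, 0.997, 0.0, -0.0]
contact_force: [-1.1, 0.1, -3.9]
opening: 0.131
```

Call:
{"api": "send_rows", "payload": {
  "translation": [
    [0,0,0.04],
    [0,0,0]
  ],
  "rotation": [
    [0,0,0],
    [0,0,0]
  ],
  "grip": [5,5]
}}

```text
time: 8.57
eef_pos: [0.6043, -0.271, 0.1757]
tcp_rot: [-0.072, 0.997, -0.0, 0.0]
contact_force: [-1.8, 0.4, -2.2]
opening: 0.134
```

Call:
{"api": "send_rows", "payload": {
  "translation": [
    [0,0,0.06],
    [0,0,0],
    [0,0,0]
  ],
  "rotation": [
    [0,0,0],
    [0,0,0],
    [0,0,0]
  ],
  "grip": [5,5,5]
}}

```text
time: 8.95
eef_pos: [0.6044, -0.271, 0.1756]
tcp_rot: [-0.072, 0.997, -0.0, 0.0]
contact_force: [-4.3, 3.2, 5.2]
opening: 0.135
```

It rests on the rim with about 9 N on it (force rose from -3.9 to +5.2). Turning toward the notches.

Call:
{"api": "send_rows", "payload": {
  "translation": [
    [0,0,0],
    [0,0,0],
    [0,0,0],
    [0,0,0]
  ],
  "rotation": [
    [0,0,0.8],
    [0,0,0.8],
    [0,0,0.8],
    [0,0,0.8]
  ],
  "grip": [5,5,5,5]
}}

```text
time: 9.45
eef_pos: [0.6055, -0.2723, 0.1757]
tcp_rot: [0.069, 0.998, -0.002, 0.002]
contact_force: [-0.1, -0.8, 2.7]
opening: 0.137
```

Call:
{"api": "send_rows", "payload": {
  "translation": [
    [0,0,0.02],
    [0,0,0],
    [0,0,0]
  ],
  "rotation": [
    [0,0,0.8],
    [0,0,0.8],
    [0,0,0.8]
  ],
  "grip": [5,5,5]
}}

```text
time: 9.82
eef_pos: [0.6056, -0.2731, 0.1756]
tcp_rot: [0.172, 0.985, -0.003, 0.003]
contact_force: [-0.1, -4.1, 2.8]
opening: 0.133
```

Call:
{"api": "send_rows", "payload": {
  "translation": [
    [0,0,0],
    [0,0,0],
    [0,0,0],
    [0,0,0]
  ],
  "rotation": [
    [0,0,0.8],
    [0,0,0.8],
    [0,0,0.8],
    [0,0,0]
  ],
  "grip": [5,5,5,5]
}}

```text
time: 10.32
eef_pos: [0.6042, -0.2709, 0.172]
tcp_rot: [0.274, 0.962, 0.0, -0.0]
contact_force: [-0.4, 0.0, -3.9]
opening: 0.132
```

```bash
python3 yaw.py
```

```text
10.325 [ 0.6042274  -0.27093793  0.17198405] yaw 148.2506897289045 z [-1.26744695e-04  1.50082520e-04 -9.99999981e-01] j6 -1.591206536764305 F [-4.20759638e-01  3.58359936e-03 -3.93307529e+00] open 0.13173644941556806
```

The ears have dropped into the notches: contact is free and the tool sank 3.6 mm. Lowering the rest of the way home.

Call:
{"api": "send_rows", "payload": {
  "translation": [
    [0,0,0.1],
    [0,0,0.1],
    [0,0,0.1],
    [0,0,0.02],
    [0,0,0]
  ],
  "rotation": [
    [0,0,0],
    [0,0,0],
    [0,0,0],
    [0,0,0],
    [0,0,0]
  ],
  "grip": [5,5,5,5,5]
}}

```text
time: 10.95
eef_pos: [0.6043, -0.271, 0.1632]
tcp_rot: [0.274, 0.962, 0.0, -0.0]
contact_force: [-0.2, -0.2, -3.3]
opening: 0.128
```

Call:
{"api": "send_rows", "payload": {
  "translation": [
    [0,0,0.04],
    [0,0,0.04],
    [0,0,0],
    [0,0,0]
  ],
  "rotation": [
    [0,0,0],
    [0,0,0],
    [0,0,0],
    [0,0,0]
  ],
  "grip": [5,5,5,5]
}}

```text
time: 11.45
eef_pos: [0.6045, -0.2711, 0.1617]
tcp_rot: [0.274, 0.962, -0.0, 0.0]
contact_force: [-2.2, 1.6, 0.2]
opening: 0.131
```

It bottomed at TCP z 0.1617, so the underside is at 0.122, which is home. Letting go, retreating and looking.

Call:
{"api": "send_rows", "payload": {
  "translation": [
    [0,0,0],
    [0,0,0],
    [0,0,0],
    [0,0,0],
    [0,0,0]
  ],
  "rotation": [
    [0,0,0],
    [0,0,0],
    [0,0,0],
    [0,0,0],
    [0,0,0]
  ],
  "grip": [50,50,50,50,50]
}}

```text
time: 12.08
eef_pos: [0.6043, -0.271, 0.1608]
tcp_rot: [0.274, 0.962, 0.0, 0.0]
contact_force: [-0.6, 0.4, -0.2]
opening: 0.585
```

Call:
{"api": "send_rows", "payload": {
  "translation": [
    [0,0,-0.5],
    [0,0,-1],
    [0,0,-1],
    [0,0,-1],
    [0,0,0]
  ],
  "rotation": [
    [0,0,0],
    [0,0,0],
    [0,0,0],
    [0,0,0],
    [0,0,0]
  ],
  "grip": [50,50,50,50,50]
}}

```text
time: 12.7
eef_pos: [0.6059, -0.2719, 0.2709]
tcp_rot: [0.274, 0.962, -0.001, 0.004]
contact_force: [-0.0, 0.9, -0.7]
opening: 0.581
```

Run:
```python
import yaw
from h import *
c=cam('wrist');cv2.imwrite('pics/f.png',np.hstack([cv2.resize(c['image'],(400,300)),cv2.resize(cam('scene')['image'][200:350,20:220],(400,300),interpolation=cv2.INTER_CUBIC)]))
np.savez('w.npz',image=c['image'],R=c['R'],t=c['t'],mtx=c['mtx'])
```

```text
12.7 [ 0.60587311 -0.27191833  0.27085835] yaw 148.2116844400903 z [ 0.00712388 -0.00460007 -0.99996404] j6 -1.5903761201299635 F [-0.0036073   0.88778985 -0.67772538] open 0.5810031856891162
```

View pics/f.png

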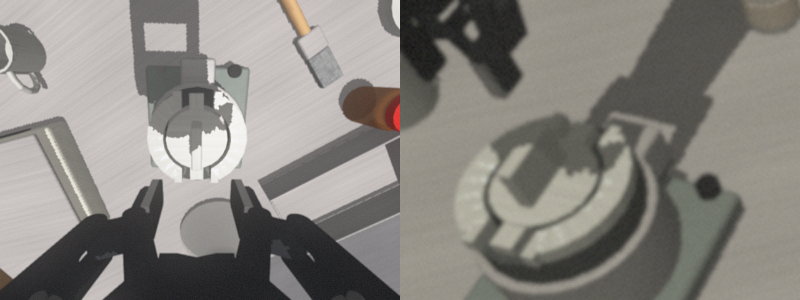

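The wrist view shows the plug flush and concentric in the rim at about (197,140), with the bar and ears along the notches. The scene view shows the near ear sunk in its notch at (508,240), and the gripper is clear. I'll check the other inserts and hand in.

Run:
```python
from h import *
from plant import ticket
a=cv2.imread('pics/top0.png');b=cam('top')['image']
for n,(x,y) in dict(three=(322,271),round=(301,186)).items():
    t=a[y-28:y+28,x-28:x+28];r=cv2.matchTemplate(b[y-48:y+48,x-48:x+48],t,cv2.TM_CCOEFF_NORMED)
    _,v,_,l=cv2.minMaxLoc(r);print(n,'shift px',np.array(l)-20,v)
ticket.sign_off()
```

```text
three shift px [0 0] 0.9984768629074097
round shift px [0 0] 0.9989466667175293
the job is handed in; nothing more can be done
```

The two-eared insert is in the mill with both ears in the notches, and I have handed the job in; sign-off gives no verdict.

- **How it went:** I set the insert on the rim about 40° off the notches with about 9 N on it. I turned it until the ears dropped in, lowered it until it bottomed, then let go and backed off.
- **Height:** the tool position puts the underside at about 136 mm on the rim and 122 mm when home, as specified.
- **Final views:** the wrist and scene images show the insert level, centred and aligned with the notches, with the gripper clear of it.
- **Other inserts:** the three-eared insert and the round cover show no shift in the top image.
- **Disagreement:** the wrist camera placed things 2 to 4 mm differently from the top camera and from the centred grip. That was within the allowed play.

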